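# Weigh the tub in its carrier on the spring scale

## Robot

A 6-joint arm with a two-finger parallel gripper is mounted at the origin on a cart in front of the work surface, level with it; the furniture and walls round the work are solid. World frame = base frame: x ahead of the robot, y to its left, z up, the work surface at z = 0. Lengths are in m, angles in rad, forces in N, time in s.
With the tool pointing down it reaches from about 0.3 to 0.775 m from the base axis. Payload 14.6 kg.
Tool frame: the origin (TCP) lies midway between the tips of the shut fingers; the grasp point (between the pads) lies 19 mm behind it; z points along the fingers, y is the direction in which the jaws open and shut (so a half turn about z gives the same grasp; the last joint's range is limited). The gripper opens to 85 mm and grips with 20 to 120 N. Pads are 22 mm wide; open, the fingers measure 114 mm over their backs; the gripper's body (76 mm by 85 mm) begins 54 mm behind the grasp point. The pads swing forward as they close: fully open they stand 13 mm farther back than shut.
Start: joints at [1.243, 0.3, 1.521, -0, 1.321, -0.067], TCP at [0.142, 0.531, 0.202] pointing down, gripper open.
Joint ranges: [-3.03, 3.03], [-0.79, 2.21], [0.23, 2.52], [-1.04, 4.18], [0, 3.07], [-2.55, 2.55]. Speed limits (rad/s): [2.22, 2.22, 2.57, 3.14, 3.14, 3.14].

## Interface

Orientations are given as a unit quaternion [x, y, z, w].
In Python, from cell import arm, imaging gives the robot as it stands. Calls block until the motion is done:
- arm.move_ptp(position, orientation): joint-space move of the TCP to a pose.
- arm.move_straight(position, attitude=None, velocity=0.15): straight line of the TCP; attitude=None keeps the orientation; velocity is the mean speed in m/s.
- arm.set_joints(angles): joint-space move.
- arm.gripper_open() and arm.gripper_close(grasp_force=None): open the fingers fully, or close them until they stop; grasp_force is the grip in N (None keeps the last).
- arm.wait(seconds).
- arm.ik(position, orientation): joint angles nearest the present ones, or None.
- arm.get_state(): the state.
- imaging.camera(name): name is "side" or "top"; returns (picture, depth): 420x560x3 uint8, red, green, blue; 420x560 float32, m along the optical axis (not along the pixel's ray), 0 where there is no reading.
- imaging.camera_model(name): a dict with "fx", "fy", "cx", "cy" (pixels), "dist_coeffs" ([k1, k2, p1, p2, k3] as OpenCV has them; the pictures are not rectified), "rvec" (rotation vector, rad) and "tvec" (3), from world to camera coordinates, as OpenCV has them. Camera axes: x right, y down, z forward; pixel columns grow to the right and rows downward; lengths in m; the calibration is good to about 2 mm. A picture is of the moment at which its call begins. camera_model takes no time and is no camera call.
A pose or a line that the arm cannot do raises arm.IKError and nothing moves.
- arm.finish_job(): hands the job in, once; it reports no verdict.
The state is a dict: "clock": time; "joints": joint angles; "dq": joint speeds; "effort": joint torques, N m; "tool_pos": TCP position; "tcp_rot": TCP orientation; "ft_force": force on the tool from outside, world axes, zero at the start; "wrist_torque": the same for the moment, N m; "width": opening from 0.0 (shut) to 1.0 (fully open).
Only numpy, scipy, OpenCV 4.12 (cv2) and the standard library are available. Lean on these libraries where they do the work, as an engineer would, in place of code of your own. Each camera call takes 0.05 s, during which the arm holds its last target.

## Task

Hang the putty tub's carrier by its wire eye on the sprung hook of the scale. Ease its weight onto the hook slowly and by feel, no faster than about 5 cm a second, and let go only when the hook carries exactly all of it, so that the hook hardly stirs as you let go; wait until it hangs still, then slide the marker on the rod down level with the hook's pointer to record the weight. Never push the hook itself with the gripper, and leave the other goods where they are.

Things in the scene. Friction and masses are not known exactly. Their poses are not given: they have to be found in the camera images.
- carrier: Loose steel wire carrier with a lidded putty tub fixed in it, 0.22 to 0.72 kg in all (unknown beforehand), same both ways round. Origin: centre of the underside of its round base (88 mm across); z up, y along the handle's width. A wire bail 95 mm wide in y narrows above the tub to an upright eye under the wooden handle, in the carrier's y-z plane, so a hook enters it along x.
- carrier_grip (a point): Grasp point on the carrier's flat wooden handle, 168 mm above the carrier's underside and 40 mm above the eye's top. The handle is upright, 24 mm wide (along the carrier's y; close the fingers across this), 8 mm thick (x), from 133 to 185 mm above the underside.
- carrier_eye (a point): Middle of the underside of the eye's peaked top wire, 128 mm above the carrier's underside, where the hook bears. Axes as the carrier's. The eye's clear window is 30 mm wide and reaches from this point 33 mm down to a lower cross wire; wire 6 mm thick.
- scale_stand: Fixed spring scale: dark base 14 mm thick, grey column (44 x 56 mm, 274 mm high) with the hook in front, and an upright marker rod (9 mm thick, 270 mm high). Origin on the table under the middle of the base; x points from the hook's tip back to the column, y to the left, z up. Column front at x = +45 mm; rod at x = +60, y = -125 mm.
- hook_seat (a point): Where the eye should rest: top of the hook's bar, 30 mm behind its tip; moves with the hook; axes as the stand's. The hook is a level round bar 8 mm thick, running along the stand's x from the column (80 mm behind this point) to 30 mm in front of it, where the tip turns up to 10 mm above the bar's top. Unloaded the seat is 249 mm above the table.
- spring_hook (a joint): How far the hook has dipped (m): 0 unloaded, at most 0.115. It slides straight down on a lightly damped spring of 80 N/m (12.5 mm per newton; 25 to 90 mm under the carrier) and bounces for some 3 s if let go out of balance. A carrier held in the gripper is in balance on the hook when the gripper bears none of its weight.
- pointer_tip (a point): Tip of the thin steel pointer that goes with the hook, on its middle line; it ends 4 mm short of the marker's side. Axes as the scale stand's.
- marker_pad (a point): Push point on the marker, at half its thickness, 6 mm under its top face. The marker is a level aluminium bar (80 mm long along the stand's x, 16 mm wide, 12 mm thick) on a black collar that slides on the upright rod; this point is 72 mm in front of the rod, 13 mm behind the bar's front end. Axes as the stand's.
- marker (a joint): How far the marker has been slid down its rod (m): 0 at the top, at most 0.125. It stays where it is left (friction about 4 N): push it down by its top face, or pinch the bar to move it either way. At 0 its middle is 252 mm above the table.
- gold_cup: Small gilt pot, 67 mm across, 58 mm high, a bystander. Origin at the centre of its underside.
- spare_tub: Lidded putty tub standing alone without a carrier, 78 mm across, 42 mm high, a bystander. Origin at the centre of its underside.
- tag_pack: Flat pack of tags, 88 x 62 x 14 mm, a bystander. Origin at the centre of its underside.
- card_deck: Boxed card deck, 66 x 98 x 30 mm, a bystander. Origin at the centre of its underside.
Things that resemble listed ones, but are neither listed nor needed, are in the scene too. Of the things like the carrier, leave any that is red; of the rest the larger one is meant.

How it is judged:
On the way, in this order (a step that is already met when the one before it is completed fails the run):
1. the carrier hangs by its eye on the sprung hook, let go and settled (x of carrier_eye in the frame of hook_seat between -0.028 and 0.06 m and y of carrier_eye in the frame of hook_seat between -0.015 and 0.015 m and z of carrier_eye in the frame of hook_seat between -0.01 and 0.01 m and value of joint spring_hook above 0.02 m and angle between carrier_grip's own z axis and vertical below 0.25 rad and contact force between each of the fingers, the arm and carrier below 0.05 N and velocity of joint spring_hook between -0.012 and 0.012 m/s and linear speed of carrier below 0.03 m/s), for 0.5 s.
2. the marker is level with the pointer while the carrier hangs there (z of marker_pad in the frame of pointer_tip between -0.006 and 0.006 m and value of joint spring_hook above 0.02 m), for 0.2 s.
At the end, for the whole second after the job is handed in: Carrier released, upright (0.25 rad), hanging by its eye's top on the hook's bar (15 mm sideways, 10 mm in height), still (hook under 12 mm/s, carrier under 30 mm/s), hook dipped over 20 mm; marker's middle within 6 mm of the pointer's height; robot touches nothing (all of step 2 and x of carrier_eye in the frame of hook_seat between -0.028 and 0.06 m and y of carrier_eye in the frame of hook_seat between -0.015 and 0.015 m and z of carrier_eye in the frame of hook_seat between -0.01 and 0.01 m and angle between carrier_grip's own z axis and vertical below 0.25 rad and contact force between each of the fingers, the arm and carrier below 0.05 N and velocity of joint spring_hook between -0.012 and 0.012 m/s and linear speed of carrier below 0.03 m/s and contact force between each of the arm, the fingers and scale_stand below 0.05 N).
It fails at once if the hook drops or springs up faster than 0.065 m/s (velocity of joint spring_hook above 0.065 m/s or velocity of joint spring_hook below -0.065 m/s).
It fails at once if the hook moves faster than 0.045 m/s once the fingers have let go of the hanging carrier (contact force between the fingers and carrier below 0.05 N and value of joint spring_hook above 0.015 m and (velocity of joint spring_hook above 0.045 m/s or velocity of joint spring_hook below -0.045 m/s)).
It fails at once if the carrier is pressed or dragged on the scale with more than 16 N (contact force between carrier and scale_stand above 16 N).
It fails at once if the robot pushes the hook itself with more than 1 N (contact force between any of the fingers, the arm and spring_hook above 1 N).
It fails at once if a bystander is moved more than 25 mm (distance of any of gold_cup, spare_tub, tag_pack, card_deck from where it was at the start of the episode above 0.025 m).
It also fails if it takes over 67 s, if anything falls off the work surface, if the arm or the gripper's body presses on something with over 40 N, if the wrist force passes 120 N, or if a joint passes its speed limit or range.

## Working session

There is one attempt and no reset: what is moved stays moved. The work goes in short steps, each a Python script; the robot and the scene stay as the last script left them, time stands still between calls to the robot, and variables do not carry over. Pictures are saved under pics/ and viewed, and the job is handed in when it is done.

```bash
mkdir -p pics; ls
python3 - <<'E'
from cell import arm, imaging
import cv2, numpy as np
for n in ("side","top"):
    p,d=imaging.camera(n); cv2.imwrite(f"pics/{n}0.png",p[:,:,::-1]); np.savez(f"{n}0.npz",p=p,d=d)
    print(n,imaging.camera_model(n))
print(arm.get_state())
E
```

```text
pics
side {'fx': 384.1578121943517, 'fy': 384.1578121943517, 'cx': 280.7698413796465, 'cy': 212.33982571233233, 'dist_coeffs': array([-0.02515705,  0.        ,  0.        ,  0.        ,  0.        ]), 'rvec': array([ 1.98363215, -0.51653602,  0.34313747]), 'tvec': array([-0.45591733,  0.29957403,  0.71583836])}
top {'fx': 423.3797324795026, 'fy': 423.3797324795026, 'cx': 279.7867693890826, 'cy': 206.2027527086328, 'dist_coeffs': array([-0.08939947,  0.        ,  0.        ,  0.        ,  0.        ]), 'rvec': array([ 2.18196951, -2.15701593,  0.10683432]), 'tvec': array([0.09373319, 0.57633863, 1.33419083])}
{'clock': 0.1, 'joints': array([ 1.24343242e+00,  3.00409689e-01,  1.52152392e+00,  2.28434852e-05,
        1.32069798e+00, -6.65930642e-02]), 'dq': array([ 1.08696233e-03, -4.05834283e-04, -2.16807770e-03,  9.39722008e-04,
       -3.16765666e-04, -2.64654774e-06]), 'effort': array([ 1.25851515e-03, -5.44386327e+01, -3.62368619e+01, -1.60972145e-04,
        3.12799639e-03,  3.30663386e-05]), 'tool_pos': array([0.14171951, 0.53117824, 0.2010792 ]), 'tcp_rot': array([ 1.30019093e-01,  9.91511354e-01, -5.07256471e-04, -1.12514395e-04]), 'ft_force': array([ 0.38257643, -0.11499523,  0.02627001]), 'wrist_torque': array([-0.05702553,  0.00625907, -0.0464103 ]), 'width': 0.9942905566355984}
```

View pics/side0.png

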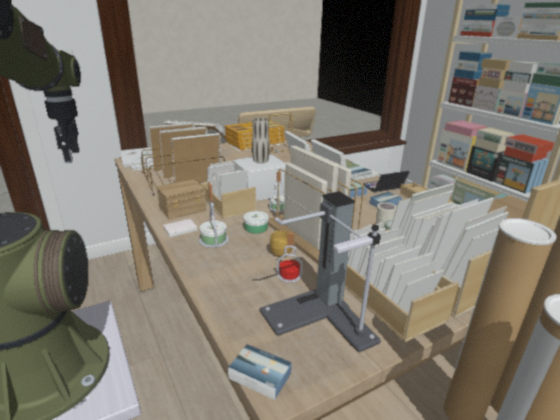

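View pics/top0.png

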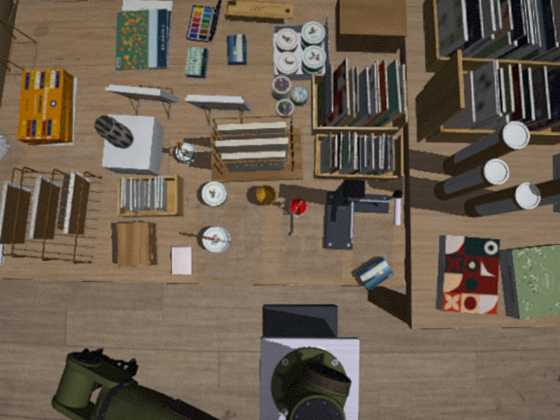

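```bash
cat > h.py <<'E'
import cv2, numpy as np
from cell import arm, imaging
M={n:imaging.camera_model(n) for n in("side","top")}
def cam(n):
    m=M[n];K=np.array([[m['fx'],0,m['cx']],[0,m['fy'],m['cy']],[0,0,1.]]);R=cv2.Rodrigues(m['rvec'])[0]
    return K,m['dist_coeffs'],R,np.array(m['tvec']).ravel()
def ray(n,uv):
    K,D,R,t=cam(n);q=cv2.undistortPoints(np.array([[uv]],float),K,D)[0,0]
    return -R.T@t, R.T@np.array([q[0],q[1],1.])
def onz(n,uv,z):
    c,d=ray(n,uv);return c+d*(z-c[2])/d[2]
def dep(n,uv,d):
    c,r=ray(n,uv);return c+r*d      # d along optical axis
def tri(uvs,uvt):
    c1,d1=ray("side",uvs);c2,d2=ray("top",uvt);d1/=np.linalg.norm(d1);d2/=np.linalg.norm(d2)
    s=np.linalg.lstsq(np.c_[d1,-d2],c2-c1,rcond=None)[0];a=c1+d1*s[0];b=c2+d2*s[1]
    return (a+b)/2,np.linalg.norm(a-b)
def proj(n,p):
    m=M[n];K,D,R,t=cam(n);return cv2.projectPoints(np.array([p],float),m['rvec'],t,K,D)[0][0,0]
def cloud(n,d):
    K,D,R,t=cam(n);h,w=d.shape;u,v=np.meshgrid(np.arange(w),np.arange(h))
    q=cv2.undistortPoints(np.stack([u,v],-1).reshape(-1,1,2).astype(float),K,D).reshape(h,w,2)
    P=np.dstack([q,np.ones((h,w))])*d[...,None]
    return (P-t)@R
def crop(p,x,y,w,h,f,name):
    cv2.imwrite(name,cv2.resize(p[y:y+h,x:x+w,::-1],None,fx=f,fy=f,interpolation=cv2.INTER_CUBIC))
E
python3 - <<'E'
from h import *
s=np.load("side0.npz");t=np.load("top0.npz")
crop(s['p'],180,170,130,130,6,"pics/c1.png");crop(t['p'],160,130,170,130,4,"pics/c2.png")
crop(s['p'],250,180,150,180,3,"pics/c3.png");crop(t['p'],270,160,160,130,4,"pics/c4.png")
E
python3 -c "
import cv2,numpy as np
a=[cv2.imread(f'pics/c{i}.png') for i in(1,2,3,4)]
print([x.shape for x in a])"
```

```text
[(780, 780, 3), (520, 680, 3), (540, 450, 3), (520, 640, 3)]
```

View pics/c1.png

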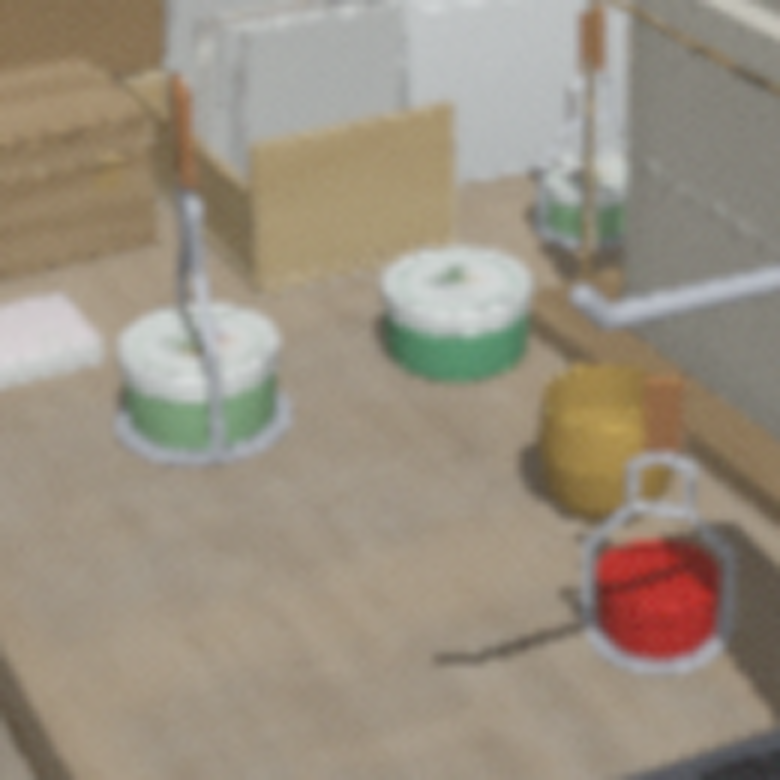

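View pics/c2.png

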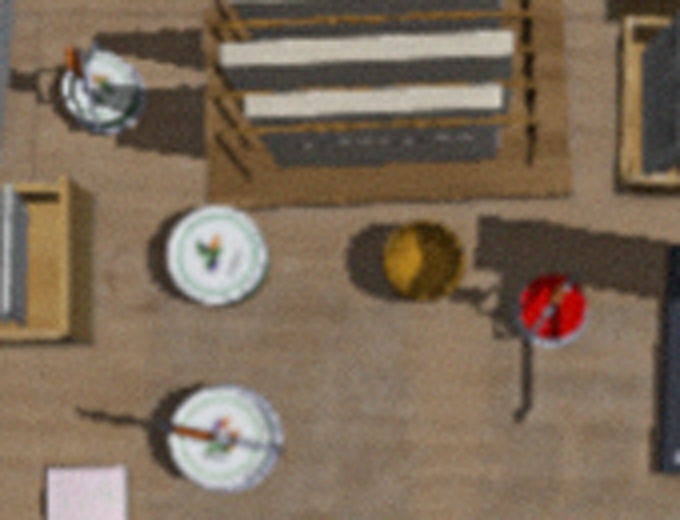

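View pics/c3.png

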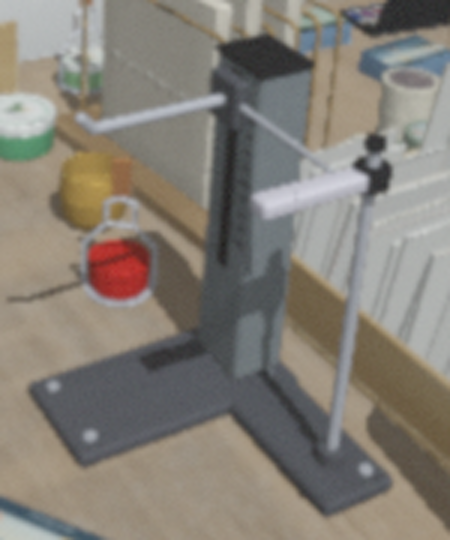

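View pics/c4.png

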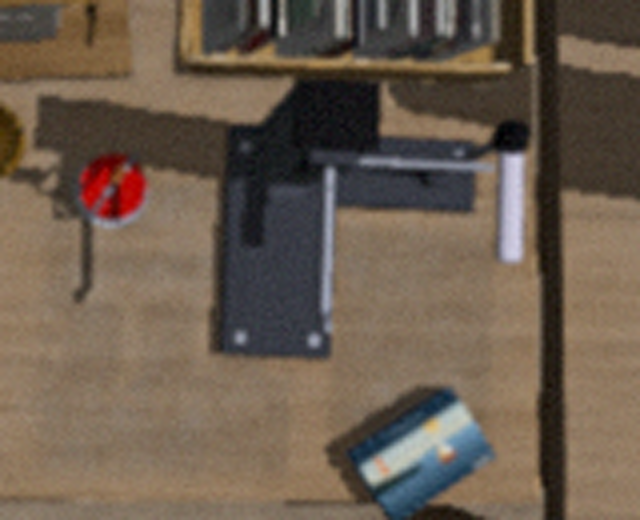

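Run:
```python
from h import *
np.set_printoptions(precision=4,suppress=True)
s=np.load("side0.npz");t=np.load("top0.npz")
print("camS",ray("side",(0,0))[0],"camT",ray("top",(0,0))[0])
for n,z in(("side",s),("top",t)):
    P=cloud(n,z['d']);hsv=cv2.cvtColor(z['p'],cv2.COLOR_RGB2HSV)
    roi=np.zeros(P.shape[:2],bool)
    if n=="side": roi[170:250,195:235]=1
    else: roi[220:260,180:240]=1
    br=roi&((hsv[...,0]<13)&(hsv[...,1]>110))
    v=np.argwhere(br);print(n,"handle px",len(v),v[:,::-1].min(0),v[:,::-1].max(0));
    for r in v[::max(1,len(v)//14)]: print(r[::-1],P[r[0],r[1]],z['p'][r[0],r[1]])
    up=roi&(P[...,2]>0.06)&(z['d']>0)
    Q=P[up];print("above60",len(Q));
    for r in np.argwhere(up)[::max(1,len(Q)//20)]: print(r[::-1],P[r[0],r[1]])
    lid=roi&(P[...,2]>0.035)&(P[...,2]<0.058)&(z['d']>0)
    print("lid",P[lid].mean(0),P[lid].min(0),P[lid].max(0))
```

```text
camS [ 0.1349 -0.6619  0.5948] camT [0.4394 0.0977 1.3851]Traceback (most recent call last):
  File "<stdin>", line 11, in <module>
    return umr_minimum(a, axis, None, out, keepdims, initial, where)
ValueError: zero-size array to reduction operation minimum which has no identity
```

Run:
```python
from h import *
s=np.load("side0.npz");t=np.load("top0.npz")
crop(s['p'],190,175,50,75,10,"pics/d1.png");crop(t['p'],185,215,60,50,12,"pics/d2.png")
crop(s['p'],265,200,130,60,6,"pics/d3.png");crop(t['p'],340,180,70,60,10,"pics/d4.png")
```

```text
(no output)
```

View pics/d1.png

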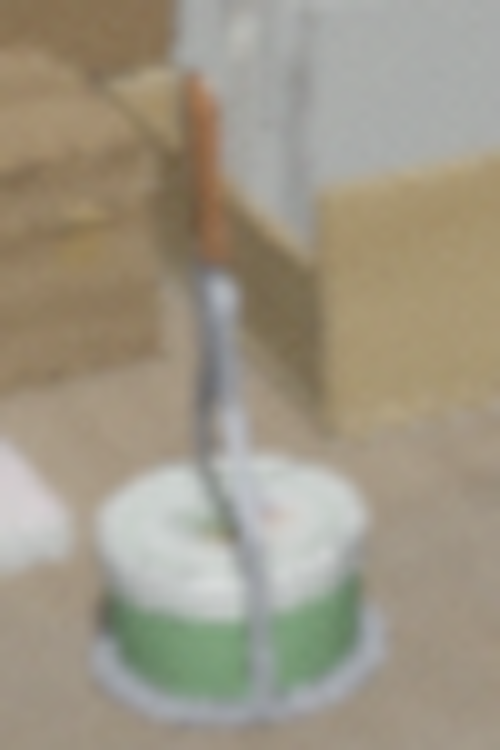

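View pics/d2.png

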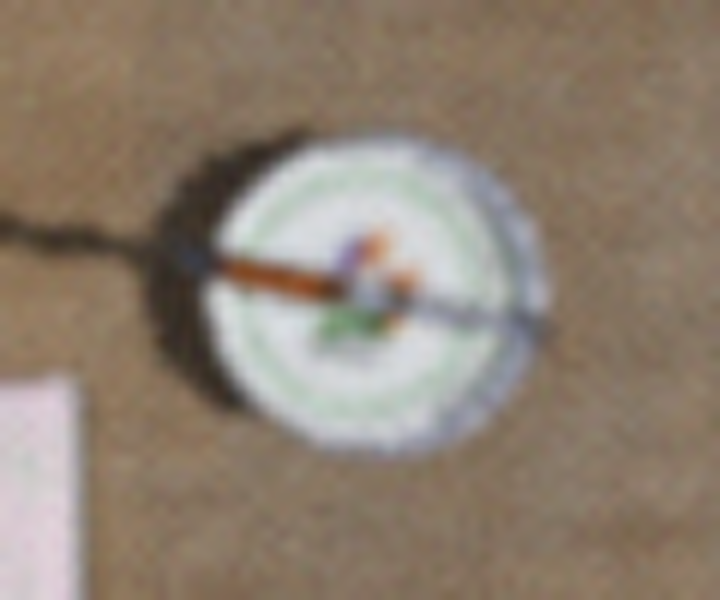

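View pics/d3.png

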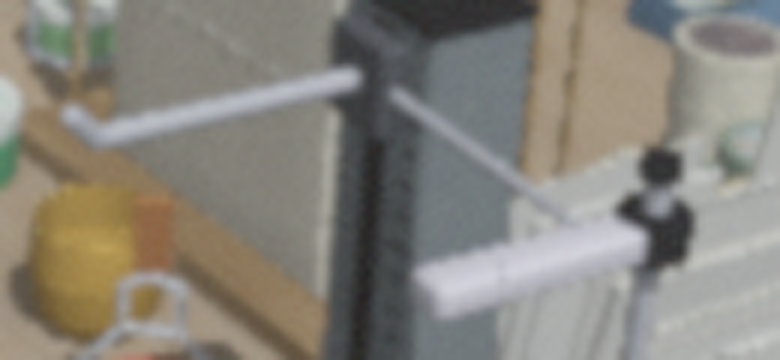

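View pics/d4.png

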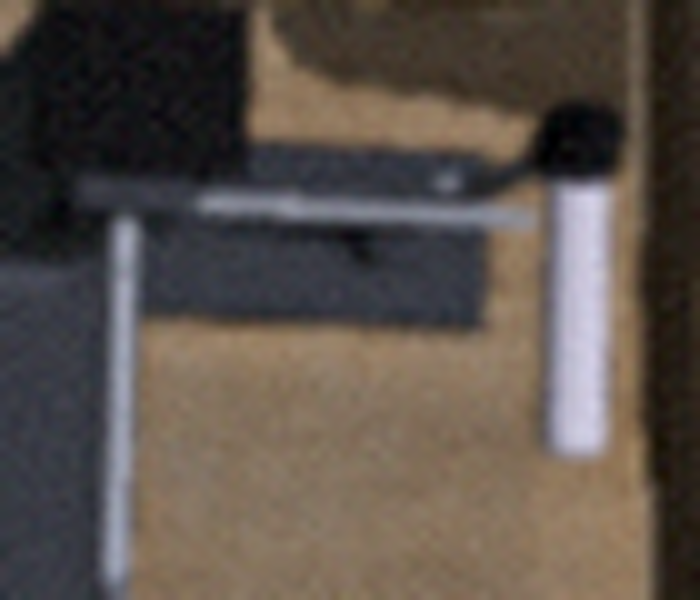

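Run:
```python
from h import *
np.set_printoptions(precision=4,suppress=True)
f=lambda x0,y0,k,u,v:((u+.5)/k-.5+x0,(v+.5)/k-.5+y0)
D1=lambda u,v:f(190,175,10,u,v);D2=lambda u,v:f(185,215,12,u,v);D3=lambda u,v:f(265,200,6,u,v);D4=lambda u,v:f(340,180,10,u,v)
print("handle top(side)",onz("side",D1(202,78),.185)," bottom",onz("side",D1(216,265),.133))
print("base front junction",onz("side",D1(262,705),.0))
print("top: h top left",onz("top",D2(216,265),.185),"h bottom right",onz("top",D2(350,295),.133), "eye top", onz("top",D2(372,292),.131))
print("bail L",onz("top",D2(190,258),.06),"R",onz("top",D2(530,325),.06), onz("top",D2(545,328),.003))
print("lid left/right/top/bot")
for u,v in((205,290),(520,290),(370,135),(370,452)): print(onz("top",D2(u,v),.045),onz("top",D2(u,v),.004))
print("hook tip tri",tri(D3(70,112),D4(116,590)),"bar/col",tri(D3(355,75),D4(125,222)))
print("hook bar bend",onz("side",D3(98,138),.245),onz("side",D3(355,77),.245))
print("hook top: ",onz("top",D4(116,575),.249),onz("top",D4(124,225),.249))
print("marker front end",onz("top",D4(580,452),.258),"collar",onz("top",D4(580,135),.27), "mk back", onz("top",D4(580,185),.258))
print("marker front side",onz("side",D3(432,290),.252),tri(D3(432,290),D4(580,452)))
print("pointer tip",tri(D3(565,218),D4(533,218)), "root",tri(D3(395,95),D4(195,204)))
for n,z in(("side","side0.npz"),("top","top0.npz")):
    d=np.load(z)['d'];P=cloud(n,d)
    for nm,pt in (("lid",D1(180,480) if n=="side" else D2(270,330)),("marker",D3(530,262) if n=="side" else D4(580,320)),("hook",D3(230,108) if n=="side" else D4(120,400)),("handle",D1(208,180) if n=="side" else D2(290,280))):
        u,v=map(round,pt);print(n,nm,(u,v),P[v-1:v+2,u-1:u+2].reshape(-1,3)[[1,3,4,5,7]])
```

```text
handle top(side) [0.4672 0.3076 0.185 ]  bottom [0.4631 0.2949 0.133 ]
base front junction [0.4598 0.272  0.    ]
top: h top left [0.4703 0.3183 0.185 ] h bottom right [0.4647 0.2944 0.133 ] eye top [0.4656 0.2893 0.131 ]
bail L [0.4752 0.3482 0.06  ] R [0.459  0.2586 0.06  ] [0.4591 0.2615 0.003 ]
lid left/right/top/bot
[0.4673 0.3468 0.045 ] [0.4681 0.3544 0.004 ]
[0.4684 0.2633 0.045 ] [0.4693 0.2684 0.004 ]
[0.5088 0.304  0.045 ] [0.5109 0.3103 0.004 ]
[0.4253 0.302  0.045 ] [0.4249 0.3082 0.004 ]
hook tip tri (array([ 0.4641, -0.0898,  0.254 ]), np.float64(0.008811759269825786)) bar/col (array([ 0.5677, -0.0959,  0.2455]), np.float64(0.0005154903675000903))
hook bar bend [ 0.4674 -0.0936  0.245 ] [ 0.5672 -0.0963  0.245 ]
hook top:  [ 0.4721 -0.0926  0.249 ] [ 0.5667 -0.0952  0.249 ]
marker front end [ 0.5059 -0.2165  0.258 ] collar [ 0.59   -0.2145  0.27  ] mk back [ 0.578  -0.2177  0.258 ]
marker front side [ 0.4987 -0.2289  0.252 ] (array([ 0.5064, -0.22  ,  0.2449]), np.float64(0.0005318648735317252))
pointer tip (array([ 0.5689, -0.2069,  0.2455]), np.float64(0.003510881737
[... 584 characters left out ...]
.1602]
 [0.4594 0.2979 0.1576]
 [0.4606 0.2927 0.1594]
 [0.4646 0.2959 0.1573]
 [0.4623 0.2982 0.1538]]
top lid (207, 242) [[0.4603 0.33   0.0421]
 [0.457  0.3322 0.0472]
 [0.4571 0.3295 0.0442]
 [0.4572 0.3263 0.0441]
 [0.4539 0.3288 0.0477]]
top marker (398, 212) [[ 0.544  -0.2217  0.246 ]
 [ 0.5414 -0.2192  0.2448]
 [ 0.5412 -0.2214  0.247 ]
 [ 0.5408 -0.2228  0.2517]
 [ 0.5386 -0.2218  0.2454]]
top hook (352, 220) [[ 0.5207 -0.0951  0.249 ]
 [ 0.518  -0.0925  0.2485]
 [ 0.518  -0.0951  0.2493]
 [ 0.5344 -0.1385  0.0125]
 [ 0.5155 -0.0956  0.2463]]
top handle (209, 238) [[0.4731 0.3238 0.0425]
 [0.4666 0.3029 0.1835]
 [0.4666 0.2994 0.187 ]
 [0.4667 0.2968 0.1856]
 [0.4638 0.2995 0.1861]]
```

```bash
cat >> h.py <<'E'
from scipy.spatial.transform import Rotation as Ro
def Q(deg):
    p=np.radians(deg);y=np.array([-np.sin(p),np.cos(p),0]);z=np.array([0,0,-1.]);x=np.cross(y,z)
    return Ro.from_matrix(np.c_[x,y,z]).as_quat()
def ft(n=8,dt=.03):
    a=[]
    for _ in range(n): arm.wait(dt);a.append(arm.get_state()['ft_force'])
    return np.mean(a,0),np.std(a,0)
def st(m=""):
    s=arm.get_state();print(m,"t %.2f"%s['clock'],"tcp",np.round(s['tool_pos'],4),"w %.3f"%s['width'],"f",np.round(s['ft_force'],2))
def snap(tag,n=("side","top")):
    for k in n:
        p,d=imaging.camera(k);np.savez(f"{k}{tag}.npz",p=p,d=d);cv2.imwrite(f"pics/{k}{tag}.png",p[:,:,::-1])
E
python3 - <<'E'
from h import *
np.set_printoptions(precision=4,suppress=True)
p,q=arm.get_state()['tool_pos'],Q(-11)
arm.move_straight([p[0],p[1],.28],velocity=.2); st()
arm.move_ptp([.467,.305,.27],q); st()
print(ft())
arm.move_straight([.467,.305,.151],velocity=.12); st()
snap("1")
s=np.load("side1.npz");t=np.load("top1.npz")
crop(s['p'],170,130,80,110,7,"pics/e1.png");crop(t['p'],170,190,90,80,8,"pics/e2.png")
E
```

```text
t 0.64 tcp [0.1417 0.531  0.2795] w 1.003 f [-0.24 -0.78 -0.32]
 t 2.12 tcp [0.4665 0.3057 0.2699] w 0.999 f [-0.95  0.09 -0.28]
(array([-0.1172, -0.2205,  0.0229]), array([0.3674, 0.391 , 0.6611]))
 t 3.52 tcp [0.4673 0.3052 0.1518] w 0.998 f [ 0.19 -0.22  0.21]
```

View pics/e1.png

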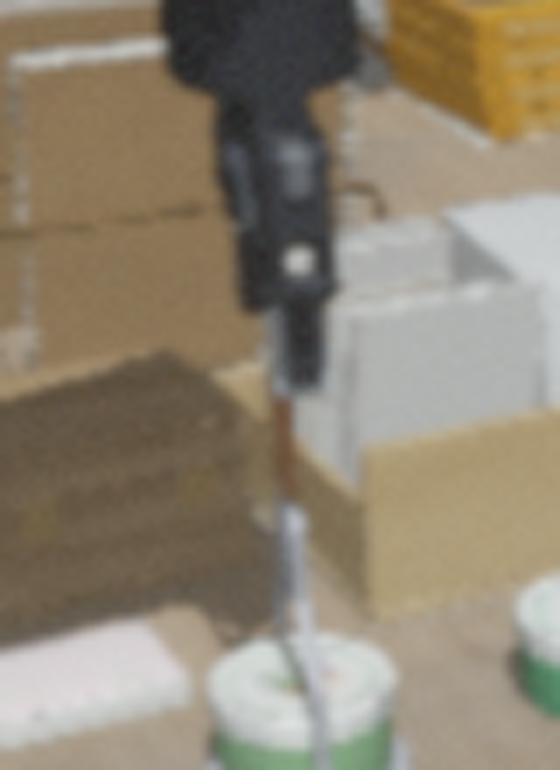

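View pics/e2.png

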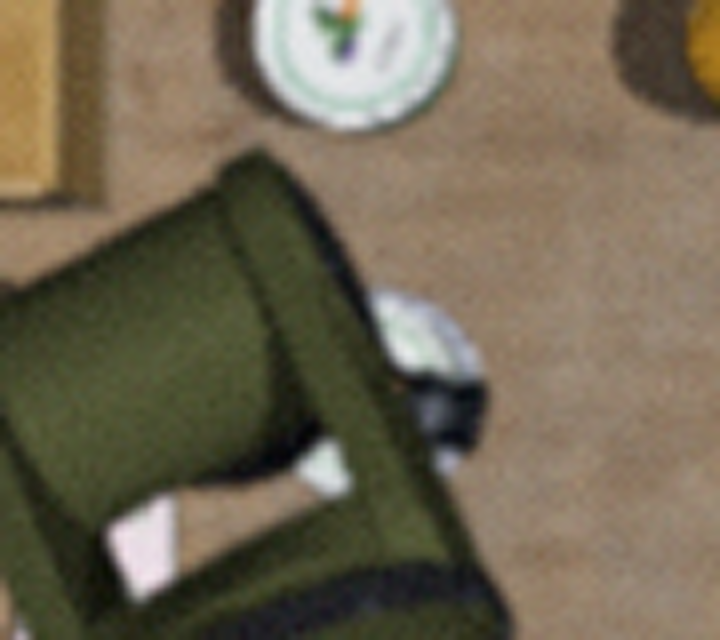

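Run:
```python
from h import *
np.set_printoptions(precision=4,suppress=True)
a=[];t0=arm.get_state()['clock']
for _ in range(40): a.append(arm.get_state()['ft_force'])
print("instant",np.mean(a,0),np.std(a,0),arm.get_state()['clock']-t0)
print("base",ft(30,.02))
arm.gripper_close(grasp_force=50); st("closed")
print(ft(20,.02))
p=arm.get_state()['tool_pos']
arm.move_straight([p[0],p[1],.165],velocity=.05); st("up15")
print(ft(40,.02)); st()
arm.move_straight([p[0],p[1],.32],velocity=.15); st("up")
print(ft(40,.02));st()
snap("2",("side",))
s=np.load("side2.npz");crop(s['p'],170,80,80,110,7,"pics/f1.png")
```

```text
instant [-0.3887  0.4358  0.3007] [0. 0. 0.] 0.0
base (array([ 0.1156,  0.0676, -0.1318]), array([0.4349, 0.4868, 0.4874]))
closed t 4.77 tcp [0.4671 0.3052 0.1513] w 0.243 f [-0.06  1.74  2.73]
(array([0.1435, 1.9421, 3.8638]), array([0.5384, 0.4917, 0.6044]))
up15 t 5.53 tcp [0.467  0.305  0.1649] w 0.239 f [-0.04  0.02 -5.49]
(array([-0.0151, -0.0344, -5.3123]), array([0.4507, 0.488 , 0.4813]))
 t 6.20 tcp [0.4671 0.3051 0.165 ] w 0.240 f [ 0.52  1.01 -5.49]
up t 7.38 tcp [0.4669 0.305  0.319 ] w 0.236 f [ 1.97 -0.54 -4.53]
(array([ 0.097 , -0.0677, -5.4199]), array([0.4352, 0.508 , 0.5205]))
 t 8.05 tcp [0.4671 0.3051 0.32  ] w 0.240 f [ 0.02 -0.15 -5.5 ]
```

View pics/side2.png

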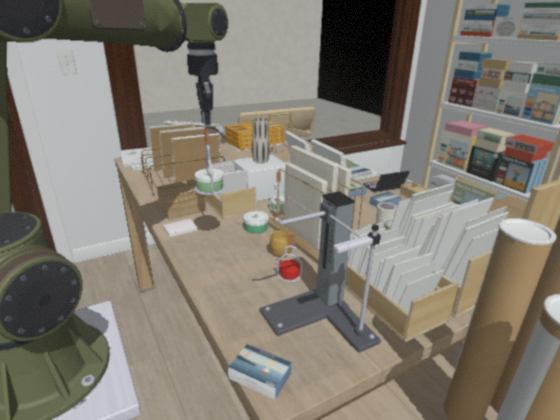

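Run:
```python
from h import *
np.set_printoptions(precision=4,suppress=True)
arm.move_straight([.405,-.092,.32],attitude=Q(-1.5),velocity=.2); st()
arm.move_straight([.405,-.092,.2895],velocity=.1); st()
arm.wait(.6)
snap("3")
s=np.load("side3.npz");t=np.load("top3.npz")
crop(s['p'],225,150,130,110,6,"pics/g1.png");crop(t['p'],320,160,100,90,8,"pics/g2.png")
```

```text
t 10.26 tcp [ 0.405  -0.0916  0.32  ] w 0.244 f [ 0.53 -0.78 -5.21]
 t 10.72 tcp [ 0.4051 -0.0919  0.2898] w 0.236 f [ 0.21  0.2  -5.69]
```

View pics/g1.png

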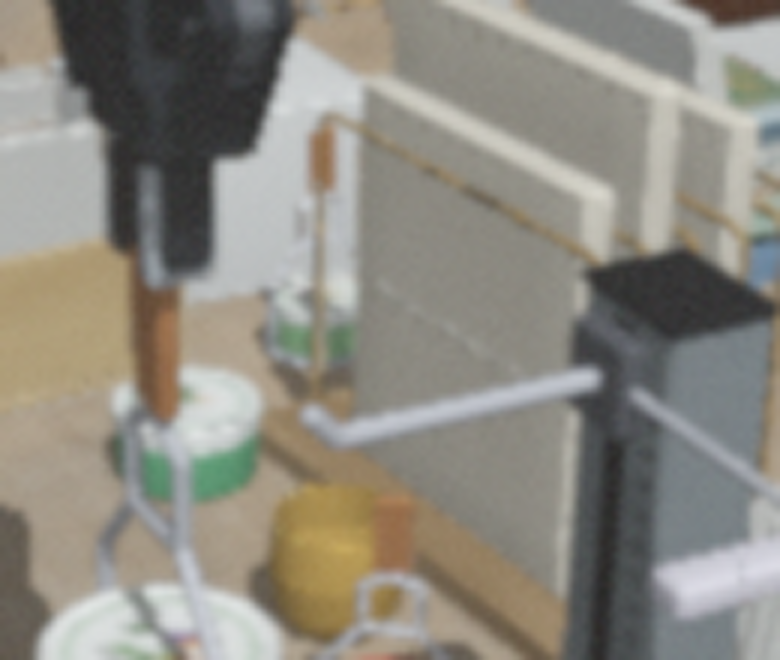

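View pics/g2.png

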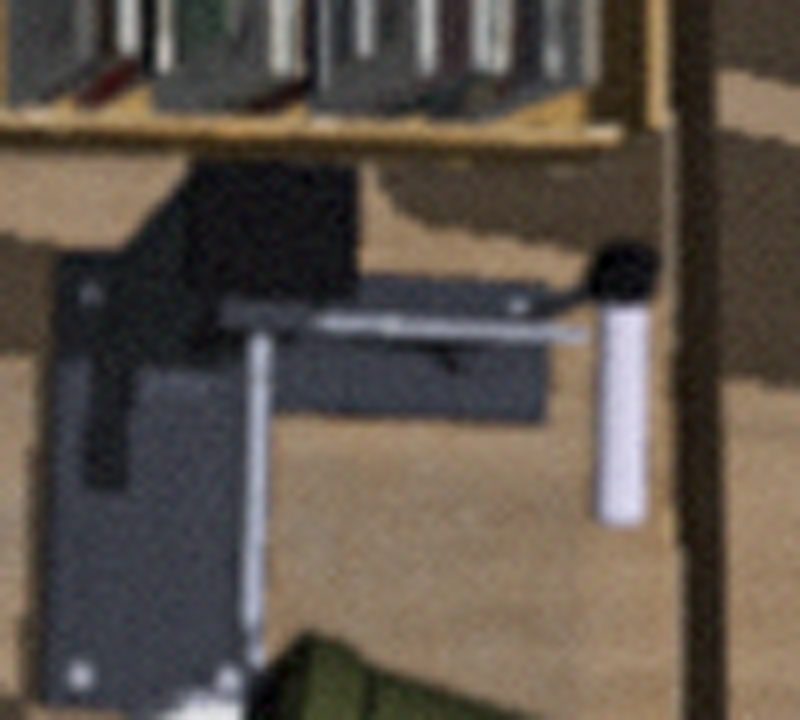

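Run:
```python
from h import *
def g(p): 
    u,v=proj("side",p);return np.round(((u-225+.5)*6-.5,(v-150+.5)*6-.5),0)
e=np.array([.405,-.092,.2665])
print("eye",g(e),"lower",g(e+[0,0,-.033]),"L",g(e+[0,.018,-.016]),"R",g(e+[0,-.018,-.016]),"handle bot",g(e+[0,0,.005]),"handle sides",g(e+[0,.012,.03]),g(e+[0,-.012,.03]))
print("seat bar",g([.495,-.0935,.245]),"bar front",g([.4655,-.0928,.245]),"tip top",g([.469,-.0928,.259]))
t=np.load("top3.npz")['p']
f=lambda u,v:((u+.5)/8-.5+320,(v+.5)/8-.5+160)
for u,v in((247,630),(253,540),(258,440),(262,345)): print(onz("top",f(u,v),.249))
```

```text
eye [161. 419.] lower [162. 512.] L [137. 440.] R [187. 489.] handle bot [160. 404.] handle sides [142. 316.] [177. 346.]
seat bar [411. 419.] bar front [332. 438.] tip top [342. 397.]
[ 0.4687382 -0.0907017  0.249    ]
[ 0.49897612 -0.0928272   0.249     ]
[ 0.53273579 -0.09466534  0.249     ]
[ 0.56498294 -0.09619506  0.249     ]
```

Run:
```python
from h import *
s=np.load("side3.npz");crop(s['p'],238,190,55,60,12,"pics/h1.png")
np.set_printoptions(precision=4,suppress=True)
f=lambda u,v:((u+.5)/6-.5+225,(v+.5)/6-.5+150)
for z in(.253,.256,.259): print(onz("side",f(308,412),z))
print(onz("side",f(345,440),.245),onz("side",f(592,380),.245))
def g(p): 
    u,v=proj("side",p);return np.round(((u-238+.5)*12-.5,(v-190+.5)*12-.5),0)
e=np.array([.405,-.092,.2665])
for d in [(0,0,0),(0,0,-.033),(0,0,-.039),(0,.018,-.016),(0,-.018,-.016),(0,.018,-.033),(0,-.018,-.033),(0.004,.012,.005),(-.004,-.012,.005),(.004,-.012,.005)]: print(d,g(e+d))
```

```text
[ 0.4601 -0.0866  0.253 ]
[ 0.4572 -0.0916  0.256 ]
[ 0.4544 -0.0967  0.259 ]
[ 0.4687 -0.0959  0.245 ] [ 0.5649 -0.0977  0.245 ]
(0, 0, 0) [166. 358.]
(0, 0, -0.033) [169. 544.]
(0, 0, -0.039) [170. 577.]
(0, 0.018, -0.016) [118. 401.]
(0, -0.018, -0.016) [219. 499.]
(0, 0.018, -0.033) [120. 495.]
(0, -0.018, -0.033) [221. 596.]
(0.004, 0.012, 0.005) [155. 292.]
(-0.004, -0.012, 0.005) [176. 367.]
(0.004, -0.012, 0.005) [224. 355.]
```

View pics/h1.png

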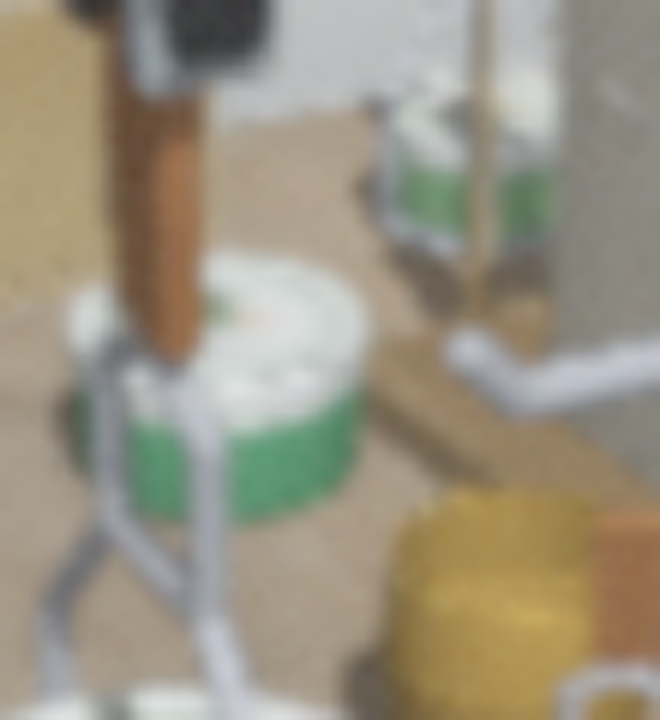

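Run:
```python
from h import *
np.set_printoptions(precision=4,suppress=True)
for x,y in((.45,-.0925),(.475,-.093),(.502,-.094)):
    arm.move_straight([x,y,.2895],attitude=Q(-2),velocity=.07); st()
print(ft(15,.02))
snap("4",("side",))
s=np.load("side4.npz");crop(s['p'],255,150,100,100,7,"pics/i1.png")
```

```text
t 12.21 tcp [ 0.4499 -0.0925  0.2895] w 0.239 f [-0.33 -0.2  -5.49]
 t 12.72 tcp [ 0.4751 -0.093   0.2894] w 0.236 f [ 0.04 -0.47 -6.21]
 t 13.25 tcp [ 0.5019 -0.094   0.2893] w 0.236 f [ 0.07 -0.2  -5.55]
(array([ 0.8613,  0.223 , -5.4337]), array([0.5166, 0.5569, 0.615 ]))
```

View pics/i1.png

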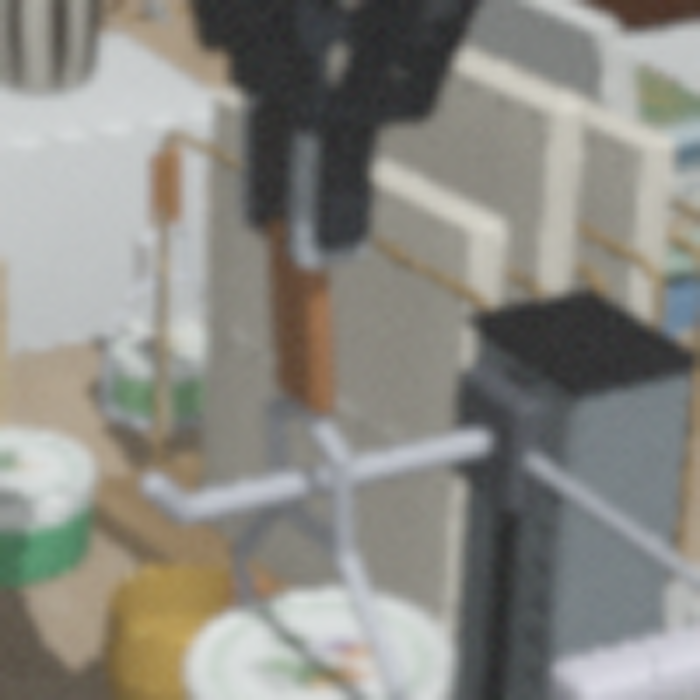

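Run:
```python
from h import *
np.set_printoptions(precision=4,suppress=True)
for z in(.255,.235,.219):
    arm.move_straight([.502,-.094,z],velocity=.025); st()
    arm.wait(.2);print(ft(40,.02))
snap("5",("side",))
s=np.load("side5.npz");crop(s['p'],255,150,110,130,6,"pics/j1.png")
```

```text
t 15.08 tcp [ 0.5021 -0.094   0.2552] w 0.239 f [-0.22  0.55 -4.29]
(array([ 0.2909,  0.6926, -4.1063]), array([0.5437, 0.6072, 0.5651]))
 t 16.90 tcp [ 0.5021 -0.094   0.2352] w 0.239 f [ 0.57 -0.18 -1.85]
(array([ 0.2518,  0.6489, -2.4181]), array([0.5773, 0.4556, 0.4476]))
 t 18.56 tcp [ 0.5021 -0.094   0.2192] w 0.241 f [ 0.31  0.11 -0.63]
(array([ 0.1443,  0.717 , -1.2279]), array([0.5522, 0.4768, 0.3974]))
```

View pics/j1.png

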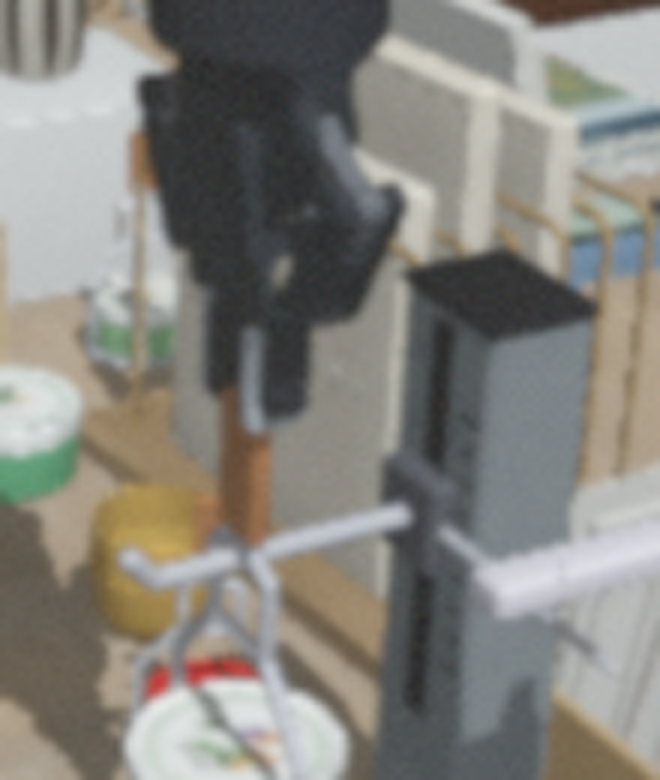

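Run:
```python
from h import *
np.set_printoptions(precision=4,suppress=True)
arm.move_straight([.502,-.094,.2075],velocity=.02); arm.wait(.2); print(ft(30,.02),arm.get_state()['wrist_torque'])
for y in(-.0925,-.091):
    arm.move_straight([.502,y,.2075],velocity=.01); st();arm.wait(.1)
    print(ft(30,.02),arm.get_state()['wrist_torque'])
```

```text
(array([ 0.2951,  0.5377, -0.3693]), array([0.5886, 0.5983, 0.5398])) [ 0.1525 -0.0317 -0.0054]
 t 21.20 tcp [ 0.502  -0.0927  0.2075] w 0.239 f [ 0.13 -2.23 -0.38]
(array([ 0.12  , -2.5526, -0.1521]), array([0.3584, 0.5067, 0.4927])) [-0.5918 -0.0325  0.0221]
 t 22.10 tcp [ 0.502  -0.0911  0.2075] w 0.240 f [ 0.87 -4.22 -0.86]
(array([ 0.0712, -5.0158, -0.2272]), array([0.4722, 0.3771, 0.4443])) [-1.0781 -0.0325 -0.0291]
```

Run:
```python
from h import *
np.set_printoptions(precision=4,suppress=True)
for y in(-.0925,-.0937):
    arm.move_straight([.502,y,.2075],velocity=.01); st();arm.wait(.1)
    print(ft(25,.02),arm.get_state()['wrist_torque'])
arm.move_straight([.502,-.0937,.206],velocity=.02);arm.wait(.2); print(ft(80,.02)); st()
```

```text
t 23.00 tcp [ 0.502  -0.0923  0.2075] w 0.239 f [-0.33 -1.46 -0.58]
(array([ 0.0158, -1.4419, -0.2497]), array([0.3867, 0.4905, 0.5041])) [-0.3507 -0.0288 -0.0449]
 t 23.78 tcp [ 0.502  -0.0936  0.2075] w 0.238 f [ 0.93  0.08 -0.77]
(array([ 0.4256,  1.3933, -0.2599]), array([0.4399, 0.6691, 0.5645])) [ 0.2932 -0.0824  0.0211]
(array([ 0.149 ,  1.2582, -0.0461]), array([0.4564, 0.4897, 0.4631]))
 t 26.08 tcp [ 0.502  -0.0937  0.206 ] w 0.236 f [ 0.72  1.85 -0.15]
```

Run:
```python
from h import *
np.set_printoptions(precision=4,suppress=True)
arm.move_straight([.502,-.0932,.206],velocity=.01); arm.wait(.1); print(ft(25,.02))
arm.gripper_close(grasp_force=20); st(); print(ft(60,.02)); st()
```

```text
(array([ 0.3388,  0.1402, -0.1904]), array([0.4528, 0.3686, 0.3826]))
 t 27.07 tcp [ 0.502  -0.0932  0.206 ] w 0.239 f [0.1  0.09 0.24]
(array([ 0.2695,  0.0642, -0.1243]), array([0.4763, 0.4509, 0.4602]))
 t 28.07 tcp [ 0.502  -0.0932  0.206 ] w 0.235 f [ 0.7  -0.14  0.11]
```

Run:
```python
from h import *
arm.gripper_open(); st()
arm.wait(.5); print(ft(10,.02))
snap("6",("side",))
s=np.load("side6.npz");crop(s['p'],235,170,140,130,5,"pics/k1.png")
```

```text
t 28.72 tcp [ 0.502  -0.0932  0.206 ] w 1.003 f [-0.07 -0.16 -0.38]
(array([0.28065812, 0.12362442, 0.12123531]), array([0.36498855, 0.59004662, 0.34063499]))
```

View pics/k1.png

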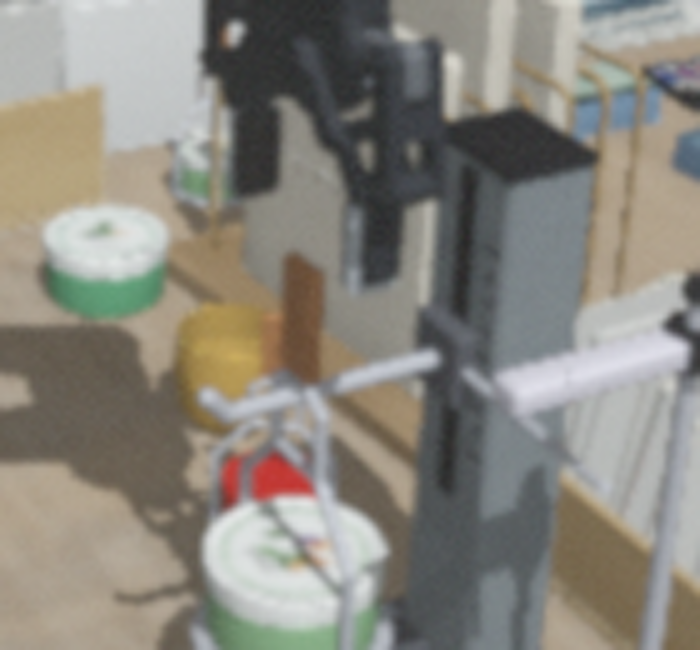

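Run:
```python
from h import *
arm.move_straight([.502,-.0932,.34],velocity=.15); st()
arm.move_straight([.42,-.16,.36],velocity=.15); st()
arm.wait(.5)
snap("7");arm.wait(.3)
snap("8",("side",))
s=np.load("side7.npz");crop(s['p'],305,210,90,75,8,"pics/l1.png")
t=np.load("top7.npz");crop(t['p'],330,150,100,90,7,"pics/l2.png")
d=np.abs(np.load("side8.npz")['p'].astype(int)-s['p'])[150:330,200:400].max(2);print("diff",np.percentile(d,[50,99,100]))
```

```text
t 30.48 tcp [ 0.5018 -0.0932  0.339 ] w 1.002 f [ 0.76 -0.36 -0.53]
 t 31.34 tcp [ 0.4202 -0.1598  0.3597] w 0.996 f [ 0.43 -0.57 -0.69]
diff [ 2.  6. 18.]
```

View pics/l1.png

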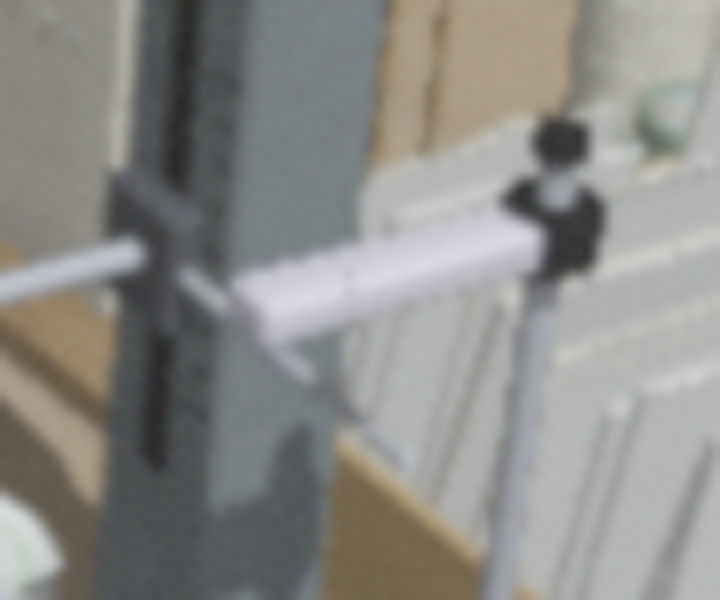

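View pics/l2.png

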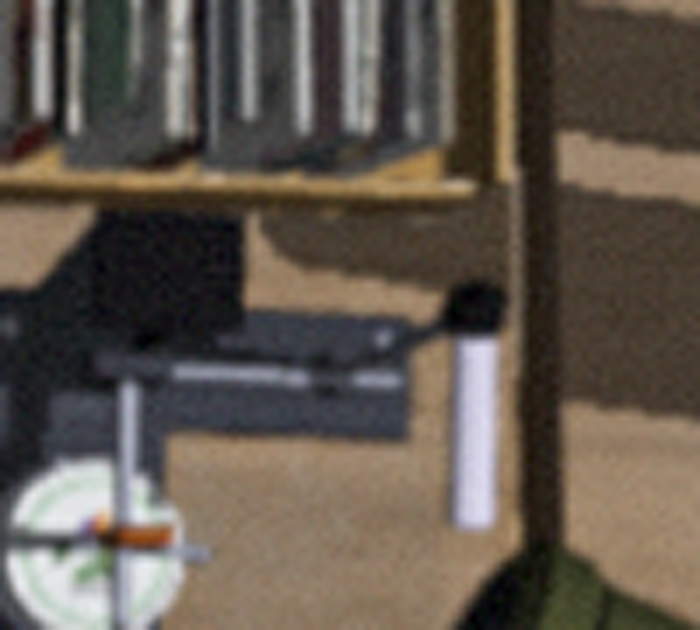

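View pics/side8.png

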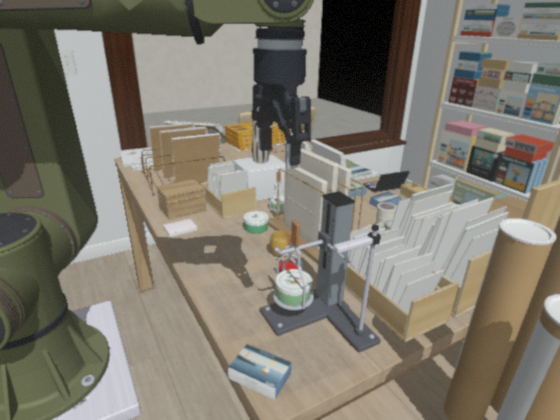

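Run:
```python
from h import *
from scipy.optimize import least_squares
def zv(uv,x,y):
    r=least_squares(lambda z:proj("side",[x,y,z[0]])-np.array(uv),[.2]);return r.x[0],r.fun
f=lambda x0,y0,k,u,v:((u+.5)/k-.5+x0,(v+.5)/k-.5+y0)
a=f(265,200,6,566,219);b=f(305,210,8,412,465)
t=tri(b,f(330,150,7,403,380));print("tri",t)
for x,y in((.571,-.207),(.569,-.207),(.571,-.210)): print(zv(a,x,y),zv(b,x,y))
ra=f(265,200,6,395,95);rb=f(305,210,8,185,280)
for x,y in((.571,-.116),): print("root",zv(ra,x,y),zv(rb,x,y))
# hook bar mid & marker
print("marker front face ctr",zv(f(305,210,8,263,318),.503,-.219))
```

```text
tri (array([ 0.56970406, -0.20897293,  0.17624033]), np.float64(0.0027035852627164633))
(np.float64(0.24387227353242985), array([1.60674654, 0.20358649])) (np.float64(0.1742678116779038), array([0.46052344, 0.05876949]))
(np.float64(0.24463379891996406), array([0.81001388, 0.10175361])) (np.float64(0.1751524518182325), array([-0.3024491 , -0.03826511]))
(np.float64(0.24508507234667679), array([2.75480975, 0.35337525])) (np.float64(0.1757622406944531), array([1.55993684, 0.20153826]))
root (np.float64(0.24589602432207516), array([0.6061376 , 0.05115835])) (np.float64(0.1773035418842076), array([0.86610055, 0.07353838]))
marker front face ctr (np.float64(0.24303583775121665), array([-2.74230588, -0.25755734]))
```

Run:
```python
from h import *
arm.gripper_close(grasp_force=20)
arm.move_straight([.512,-.2185,.31],velocity=.2); st()
arm.move_straight([.512,-.2185,.268],velocity=.1); st()
for z in (.235,.205,.188):
    arm.move_straight([.512,-.2185,z],velocity=.05); st()
snap("9",("side",))
s=np.load("side9.npz");crop(s['p'],305,210,90,75,8,"pics/m1.png")
```

```text
t 33.81 tcp [ 0.5117 -0.2182  0.3105] w -0.002 f [-1.82  0.17  1.  ]
 t 34.38 tcp [ 0.512  -0.2185  0.2689] w -0.002 f [0.28 0.47 0.7 ]
 t 35.18 tcp [ 0.5121 -0.2186  0.2353] w 0.000 f [0.02 1.16 0.13]
 t 35.93 tcp [ 0.5118 -0.2184  0.2048] w 0.002 f [0.16 0.15 0.52]
 t 36.42 tcp [ 0.5118 -0.2184  0.1875] w 0.002 f [-0.19  0.01 -0.17]
```

View pics/m1.png

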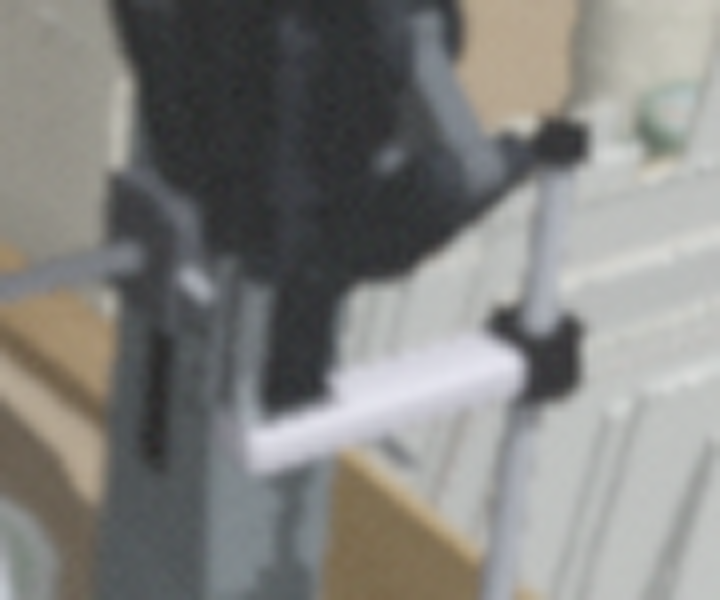

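Run:
```python
from h import *
from scipy.optimize import least_squares
def zv(uv,x,y):
    r=least_squares(lambda z:proj("side",[x,y,z[0]])-np.array(uv),[.2]);return r.x[0]
f=lambda u,v:((u+.5)/8-.5+305,(v+.5)/8-.5+210)
print("bottom corner", zv(f(268,345),.503,-.227),zv(f(258,475),.503,-.227))
print("junction bar bottom/collar", zv(f(548,270),.582,-.227),zv(f(525,393),.582,-.227))
print("top/collar", zv(f(545,232),.582,-.227),zv(f(522,355),.582,-.227))
def g(p):
    u,v=proj("side",p);return np.round(((u-305+.5)*8-.5,(v-210+.5)*8-.5))
for zm in(.252,.1815,.1765): print(zm,"front bottom",g([.503,-.2265,zm-.006]),"back bottom",g([.58,-.2285,zm-.006]))
```

```text
bottom corner 0.24022737248262646 0.2065693428762581
junction bar bottom/collar 0.2366540813202626 0.2032021644927969
top/collar 0.24633415076212523 0.21330168603968058
0.252 front bottom [263. 321.] back bottom [542. 238.]
0.1815 front bottom [237. 588.] back bottom [505. 497.]
0.1765 front bottom [235. 606.] back bottom [502. 514.]
```

Run:
```python
from h import *
st();snap("10",("top","side"));st()
t=np.load("top10.npz");crop(t['p'],330,150,100,90,7,"pics/n2.png")
s=np.load("side10.npz");crop(s['p'],315,225,70,55,11,"pics/n1.png")
```

```text
t 36.48 tcp [ 0.5119 -0.2184  0.1878] w 0.002 f [0.37 0.   0.65]
 t 36.58 tcp [ 0.512  -0.2185  0.188 ] w 0.002 f [ 0.56 -0.61 -1.21]
```

View pics/n2.png

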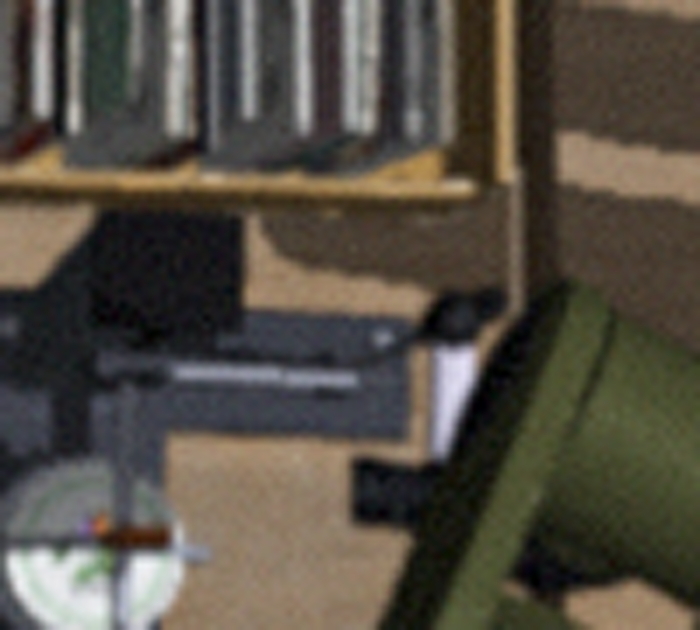

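View pics/n1.png

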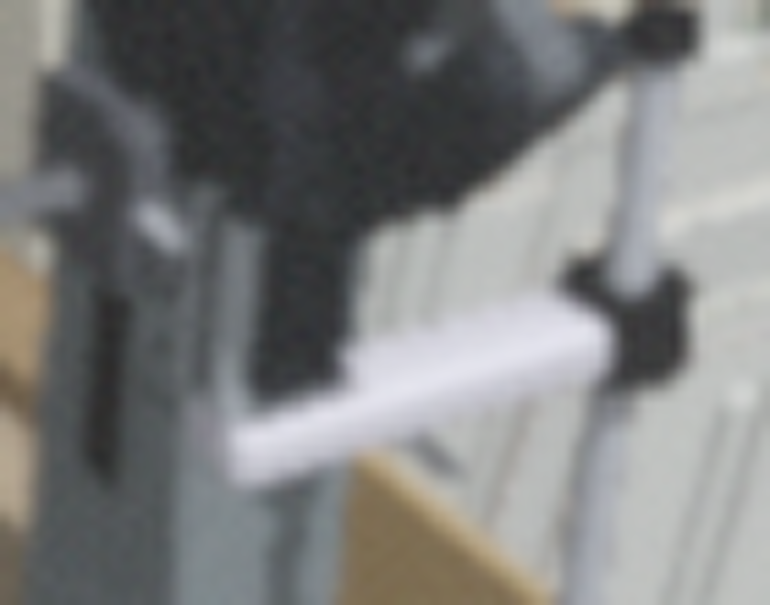

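Run:
```python
from h import *
def g(p,n="side"):
    u,v=proj(n,p);return (np.round(((u-305+.5)*8-.5,(v-210+.5)*8-.5)) if n=="side" else np.round(((u-330+.5)*7-.5,(v-150+.5)*7-.5)))
for z in(.188,.2245,.26): print(z,g([.512,-.2184,z]),g([.501,-.225,z]),g([.523,-.225,z]))
for z,tag in((.206,5),): pass
P=cloud("side",np.load("side10.npz")['d'])
# n1 coords -> px
for u,v in((300,300),(300,380),(230,330),(225,420),(400,375),(400,400),(500,340),(600,340),(250,455)):
    x=round((u+.5)/11-.5+315);y=round((v+.5)/11-.5+225);print((u,v),np.round(P[y,x],4))
P=cloud("top",np.load("top10.npz")['d'])
for u,v in((455,370),(450,400),(460,320),(380,490),(400,500)):
    x=round((u+.5)/7-.5+330);y=round((v+.5)/7-.5+150);print("top",(u,v),np.round(P[y,x],4))
```

```text
0.188 [252. 512.] [230. 541.] [309. 513.]
0.2245 [265. 376.] [244. 404.] [324. 377.]
0.26 [279. 237.] [257. 263.] [339. 239.]
(300, 300) [ 0.51   -0.2307  0.2414]
(300, 380) [ 0.511  -0.2314  0.2272]
(230, 330) [ 0.4994 -0.2256  0.2357]
(225, 420) [ 0.5067 -0.219   0.213 ]
(400, 375) [ 0.5385 -0.2241  0.2143]
(400, 400) [ 0.5361 -0.2274  0.2127]
(500, 340) [ 0.5604 -0.2228  0.2154]
(600, 340) [ 0.5757 -0.23    0.2148]
(250, 455) [ 0.5055 -0.2266  0.2115]
top (455, 370) [ 0.572  -0.222   0.2158]
top (450, 400) [ 0.5579 -0.219   0.2157]
top (460, 320) [ 0.5902 -0.2192  0.2273]
top (380, 490) [ 0.5146 -0.1668  0.3113]
top (400, 500) [ 0.5114 -0.1719  0.3217]
```

Run:
```python
from h import *
arm.move_straight([.512,-.2185,.176],velocity=.04); st()
snap("11",("side",))
s=np.load("side11.npz");crop(s['p'],305,210,90,75,8,"pics/o1.png")
```

```text
t 37.02 tcp [ 0.5118 -0.2184  0.1756] w 0.001 f [ 0.46 -0.88  0.6 ]
```

View pics/o1.png

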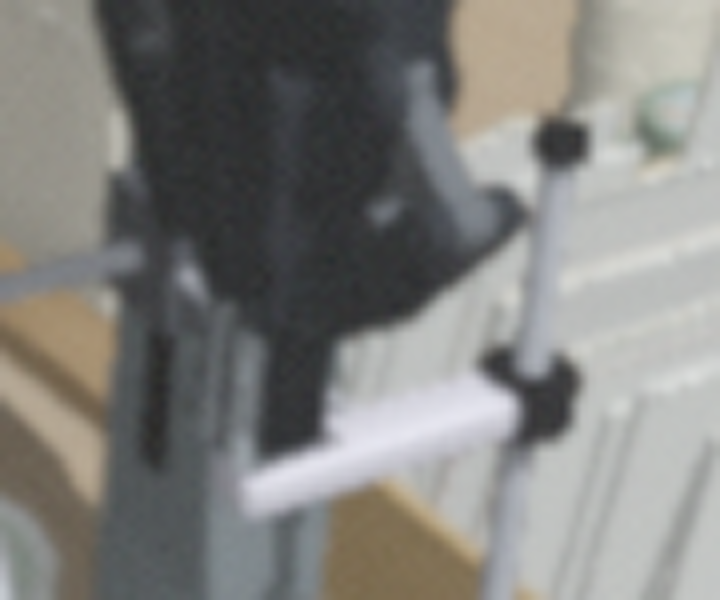

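Run:
```python
from h import *
arm.move_straight([.512,-.2185,.150],velocity=.04); st()
arm.move_straight([.512,-.2185,.27],velocity=.15); st()
arm.move_straight([.42,-.16,.33],velocity=.2); st()
arm.wait(.3)
snap("12")
s=np.load("side12.npz");crop(s['p'],305,210,90,75,8,"pics/q1.png")
t=np.load("top12.npz");crop(t['p'],340,170,80,70,9,"pics/q2.png")
```

```text
t 37.88 tcp [ 0.5119 -0.2184  0.1498] w 0.001 f [-0.22  0.85  0.07]
 t 38.83 tcp [ 0.5117 -0.2184  0.2689] w -0.002 f [ 0.13  0.42 -0.39]
 t 39.60 tcp [ 0.4203 -0.1602  0.3292] w 0.002 f [ 0.06  0.19 -0.16]
```

View pics/q1.png

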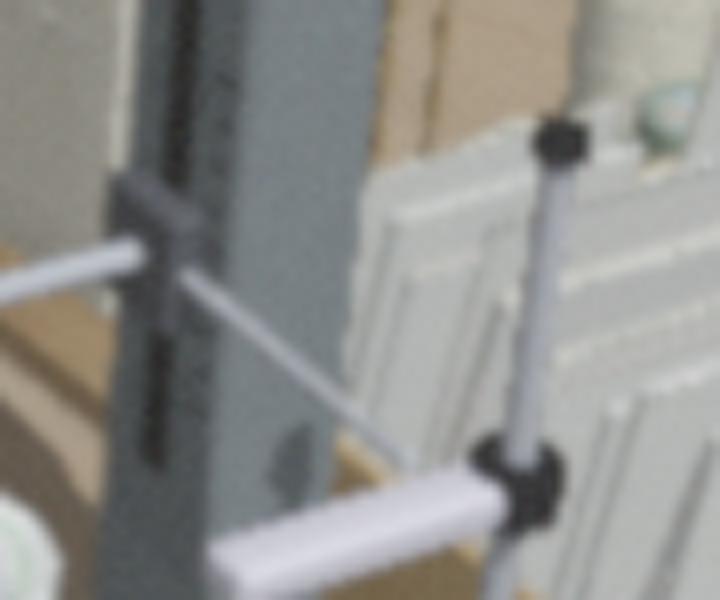

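View pics/q2.png

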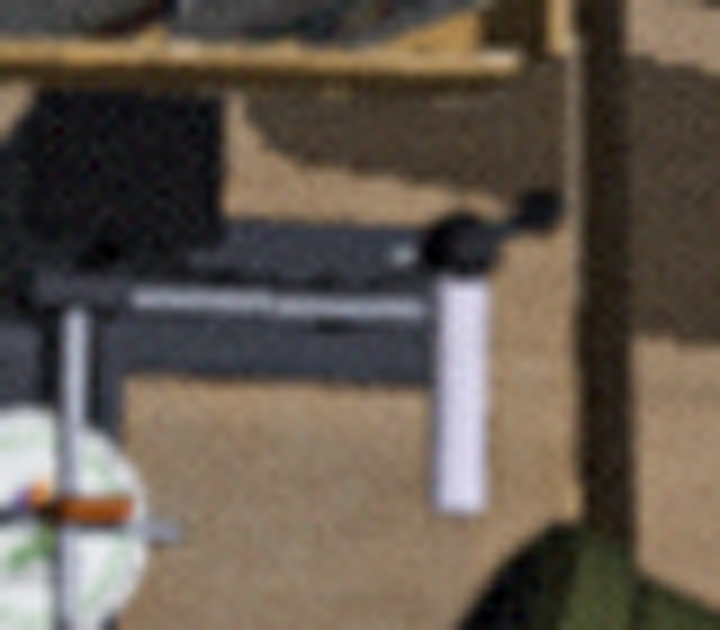

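Run:
```python
from h import *
from scipy.optimize import least_squares
a=np.load("side7.npz")['p'];b=np.load("side12.npz")['p'];a0=np.load("side0.npz")['p']
crop(b,345,255,35,30,20,"pics/r1.png")
crop(a,345,225,50,40,14,"pics/r2.png")
def zv(uv,x,y):
    r=least_squares(lambda z:proj("side",[x,y,z[0]])-np.array(uv),[.2]);return r.x[0]
f=lambda u,v:((u+.5)/8-.5+305,(v+.5)/8-.5+210)
for nm,p,q,xy in (("collar left tip",(506,188),(472,442),(.582,-.222)),("front top-left",(240,280),(212,552),(.505,-.212)),("back top right",(548,238),(506,492),(.577,-.226))):
    print(nm,zv(f(*p),*xy)-zv(f(*q),*xy), zv(f(*p),*xy),zv(f(*q),*xy))
def g(p):
    u,v=proj("side",p);return np.round(((u-305+.5)*8-.5,(v-210+.5)*8-.5),1)
T=np.array([.570,-.208,.1755])
print("tip",g(T),"far top edge if level",g(T+[0,-.004,.006]),"near top edge",g(T+[0,-.020,.006]),"near bottom",g(T+[0,-.020,-.006]), "5mm low far edge",g(T+[0,-.004,.001]))
```

```text
collar left tip 0.06884138115938299 0.2542162965132495 0.18537491535386652
front top-left 0.0725893488234601 0.24801018414737694 0.17542083532391683
back top right 0.06948529718244376 0.24647018207872276 0.176984884896279
tip [415.7 464.4] far top edge if level [429.3 452. ] near top edge [473.9 486.3] near bottom [468.  528.5] 5mm low far edge [427.  469.4]
```

View pics/r1.png

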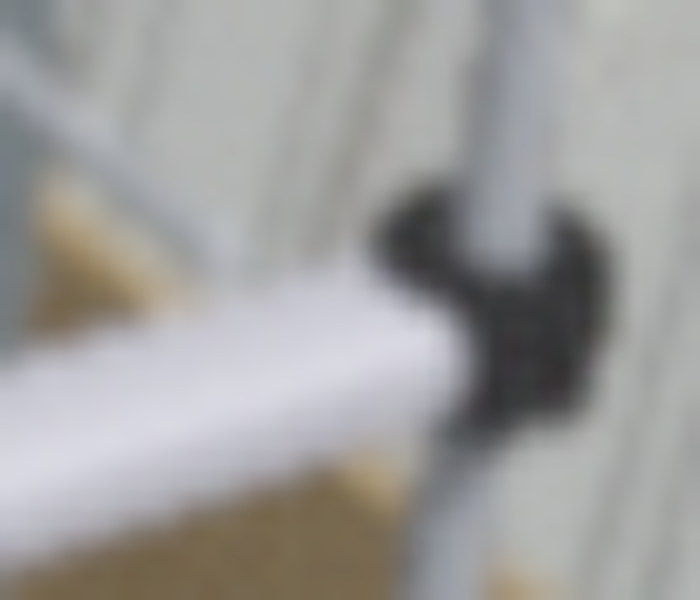

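View pics/r2.png

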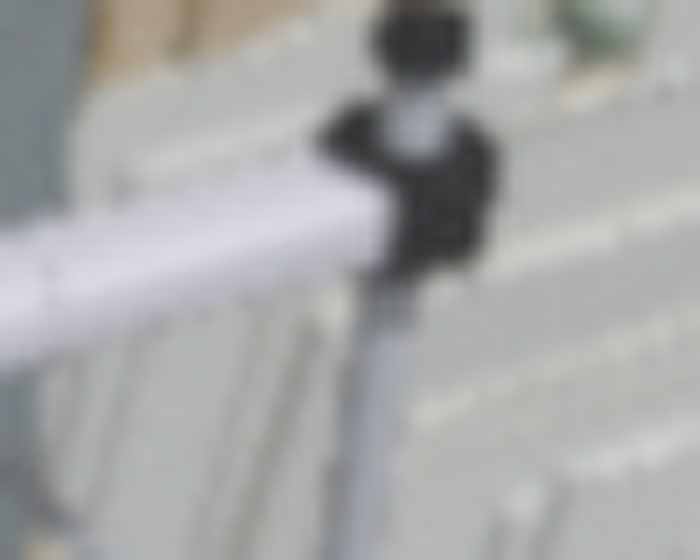

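Run:
```python
from h import *
np.set_printoptions(precision=4,suppress=True)
for tag in(0,7,12):
    for n in("top","side"):
        z=np.load(f"{n}{tag}.npz");P=cloud(n,z['d']);hsv=cv2.cvtColor(z['p'],cv2.COLOR_RGB2HSV)
        m=(hsv[...,2]>165)&(hsv[...,1]<45)&(P[...,0]>.49)&(P[...,0]<.60)&(P[...,1]>-.25)&(P[...,1]<-.195)&(P[...,2]>.12)&(P[...,2]<.275)
        m=cv2.erode(m.astype(np.uint8),np.ones((2,2)))>0
        Q=P[m];print(tag,n,len(Q),np.median(Q,0),np.percentile(Q,[5,95],axis=0).ravel())
    z=np.load(f"top{tag}.npz");P=cloud("top",z['d'])
    # pointer pts
    m=(P[...,0]>.56)&(P[...,0]<.585)&(P[...,1]>-.206)&(P[...,1]<-.13)&(P[...,2]>.12)
    print(" pointer",m.sum(),np.median(P[m],0) if m.any() else None)
    m=(P[...,0]>.47)&(P[...,0]<.565)&(P[...,1]>-.105)&(P[...,1]<-.085)&(P[...,2]>.12)&(P[...,2]<.26)
    print(" hookbar",m.sum(),np.median(P[m],0) if m.any() else None)
```

```text
0 top 72 [ 0.5397 -0.2208  0.2496] [ 0.5112 -0.2241  0.2454  0.5721 -0.2174  0.2522]
0 side 271 [ 0.5404 -0.2265  0.2472] [ 0.5083 -0.229   0.2398  0.5722 -0.2185  0.2491]
 pointer 53 [ 0.5707 -0.1674  0.2463]
 hookbar 104 [ 0.5181 -0.0925  0.2476]
7 top 82 [ 0.5385 -0.2205  0.2489] [ 0.5087 -0.2244  0.2463  0.5713 -0.2167  0.2532]
7 side 312 [ 0.5439 -0.2265  0.2463] [ 0.5074 -0.2291  0.185   0.5894 -0.2183  0.249 ]
 pointer 45 [ 0.5701 -0.1649  0.1783]
 hookbar 109 [ 0.5052 -0.0924  0.1808]
12 top 95 [ 0.5411 -0.2221  0.1785] [ 0.5098 -0.2266  0.175   0.5703 -0.2167  0.1821]
12 side 289 [ 0.5436 -0.2261  0.1767] [ 0.5078 -0.2295  0.1695  0.5895 -0.2179  0.2269]
 pointer 45 [ 0.5701 -0.165   0.1787]
 hookbar 107 [ 0.5052 -0.0927  0.1807]
```

Run:
```python
from h import *
arm.gripper_open()
arm.move_straight([.512,-.2203,.28],velocity=.2)
arm.move_straight([.512,-.2203,.142],velocity=.12); st("down")
snap("13",("side",))
s=np.load("side13.npz");crop(s['p'],300,200,95,85,8,"pics/s1.png")
```

```text
down t 42.83 tcp [ 0.5123 -0.2204  0.1428] w 0.999 f [ 0.46 -0.27  1.02]
```

View pics/s1.png

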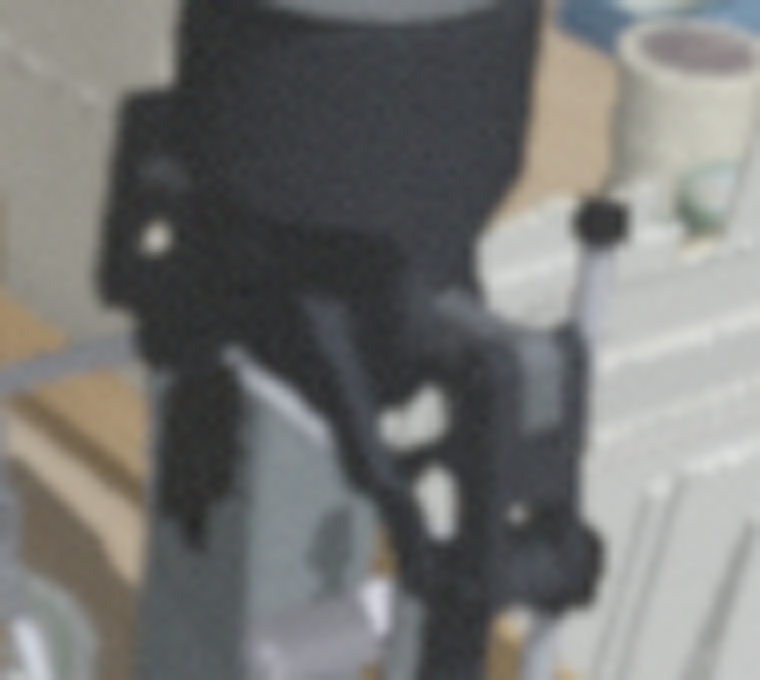

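Run:
```python
from h import *
from scipy.optimize import least_squares
def zv(uv,x,y):
    r=least_squares(lambda z:proj("side",[x,y,z[0]])-np.array(uv),[.2]);return r.x[0],r.fun
print("far tip z",zv(((195.5)/8-.5+300,(540.5)/8-.5+200),.510,-.173))
s=np.load("side13.npz");crop(s['p'],310,240,80,80,7,"pics/s2.png")
```

```text
far tip z (np.float64(0.17594817926191464), array([-3.65711955, -0.27892518]))
```

View pics/s2.png

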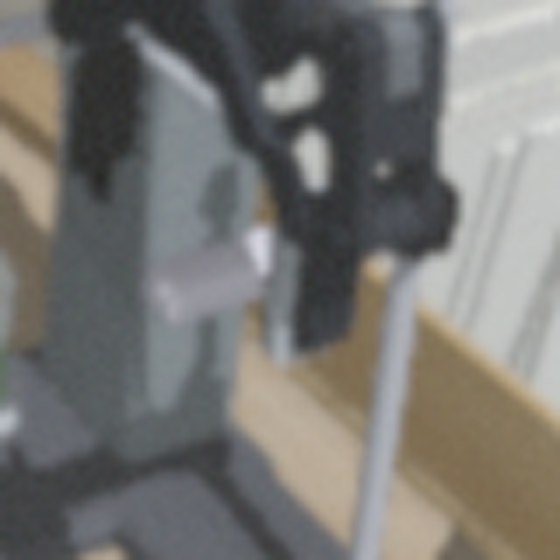

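Run:
```python
from h import *
arm.gripper_close(grasp_force=25); st("closed"); 
snap("14",("side","top"));st()
s=np.load("side14.npz");crop(s['p'],310,230,80,70,8,"pics/u1.png")
n="top";z=np.load("top14.npz");P=cloud(n,z['d'])
hsv=cv2.cvtColor(z['p'],cv2.COLOR_RGB2HSV)
m=(hsv[...,2]>165)&(hsv[...,1]<45)&(P[...,0]>.49)&(P[...,0]<.60)&(P[...,1]>-.25)&(P[...,1]<-.195)&(P[...,2]>.12)&(P[...,2]<.275)
print(m.sum(),np.median(P[m],0))
```

```text
closed t 43.52 tcp [ 0.512  -0.2188  0.1419] w 0.175 f [-1.27 10.45  1.79]
 t 43.62 tcp [ 0.5121 -0.2188  0.1419] w 0.171 f [ 0.78 10.12  2.19]
31 [ 0.56738602 -0.21808083  0.1770189 ]
```

View pics/u1.png

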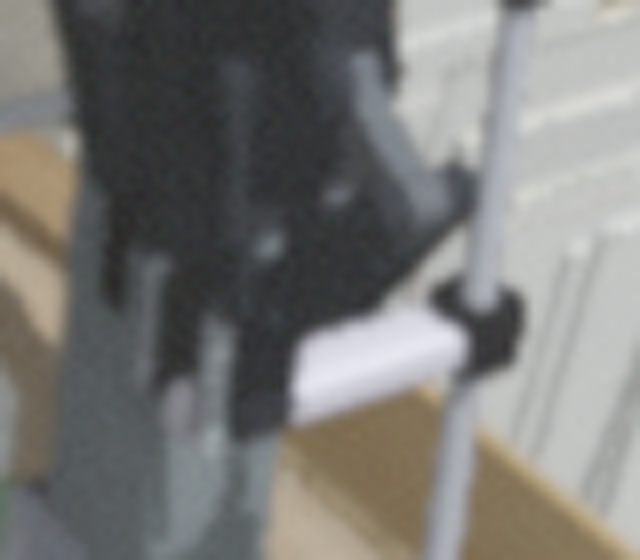

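Run:
```python
from h import *
arm.move_straight([.512,-.2172,.1505],velocity=.03); st("up")
arm.wait(.2);st()
snap("15",("side",))
s=np.load("side15.npz");crop(s['p'],305,210,90,75,8,"pics/v1.png")
```

```text
up t 44.08 tcp [ 0.5121 -0.2187  0.1512] w 0.174 f [-0.48 -8.99  0.65]
 t 44.27 tcp [ 0.5121 -0.2187  0.1512] w 0.172 f [-0.72 -8.9   0.08]
```

View pics/v1.png

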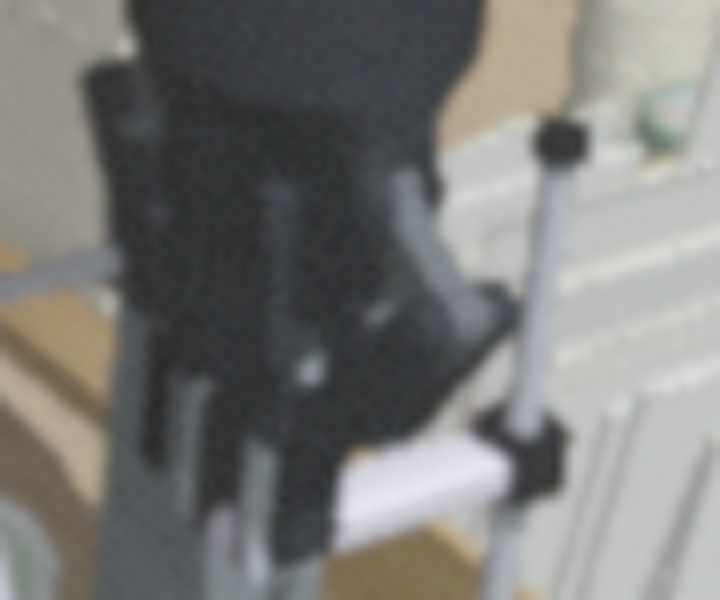

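Run:
```python
from h import *
arm.move_straight([.512,-.2187,.1490],velocity=.03); arm.wait(.1); st("adj")
arm.gripper_open(); st("open")
arm.move_straight([.512,-.2187,.28],velocity=.15)
arm.move_straight([.42,-.16,.33],velocity=.2); st()
arm.wait(.3)
snap("16")
s=np.load("side16.npz");crop(s['p'],305,210,90,75,8,"pics/w1.png");crop(s['p'],345,255,35,30,20,"pics/w2.png")
np.set_printoptions(precision=4,suppress=True)
for n in("top","side"):
    z=np.load(f"{n}16.npz");P=cloud(n,z['d']);hsv=cv2.cvtColor(z['p'],cv2.COLOR_RGB2HSV)
    m=(hsv[...,2]>165)&(hsv[...,1]<45)&(P[...,0]>.49)&(P[...,0]<.60)&(P[...,1]>-.25)&(P[...,1]<-.195)&(P[...,2]>.12)&(P[...,2]<.275)
    m=cv2.erode(m.astype(np.uint8),np.ones((2,2)))>0
    Q=P[m];print(n,len(Q),np.median(Q,0))
P=cloud("top",np.load("top16.npz")['d'])
m=(P[...,0]>.56)&(P[...,0]<.585)&(P[...,1]>-.206)&(P[...,1]<-.13)&(P[...,2]>.12);print(np.median(P[m],0))
```

```text
adj t 44.67 tcp [ 0.5121 -0.2187  0.1493] w 0.174 f [-1.37  0.7   4.1 ]
open t 45.36 tcp [ 0.512  -0.2187  0.149 ] w 1.000 f [-0.52 -0.89  0.46]
 t 47.13 tcp [ 0.4203 -0.1602  0.3293] w 1.002 f [-0.01 -0.02  0.13]
top 99 [ 0.538  -0.2222  0.1856]
side 299 [ 0.5443 -0.2263  0.1839]
[ 0.5699 -0.1657  0.1786]
```

View pics/w1.png

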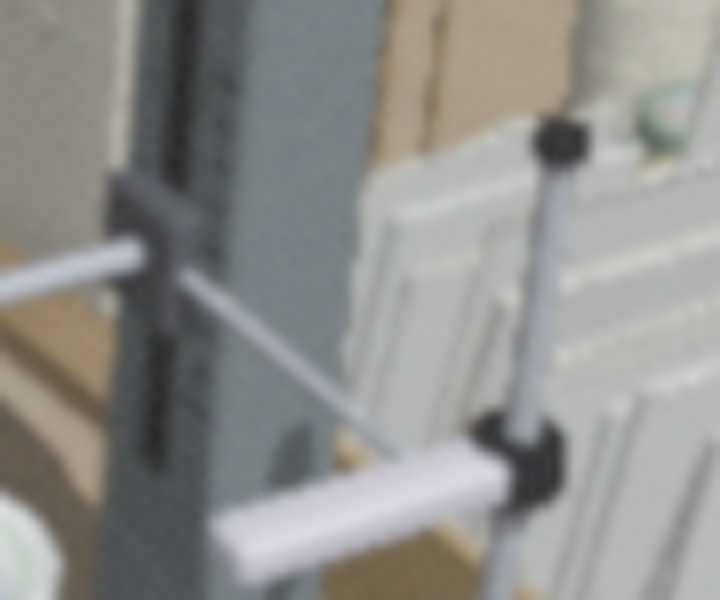

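View pics/w2.png

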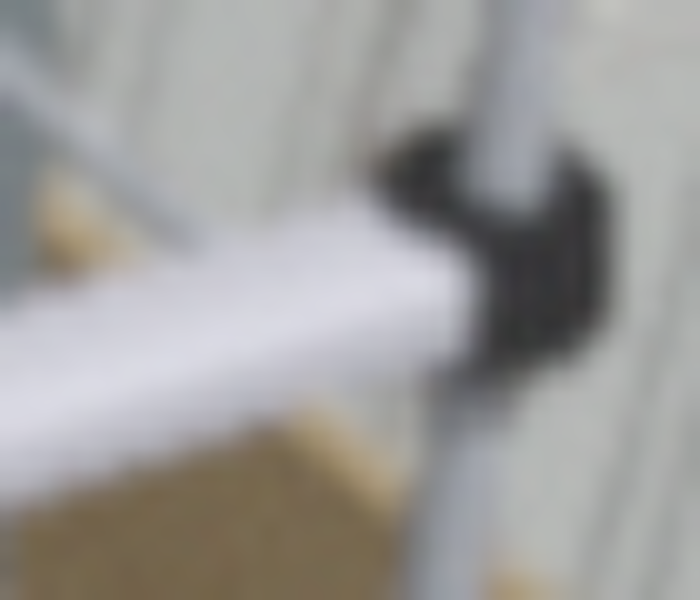

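View pics/side16.png

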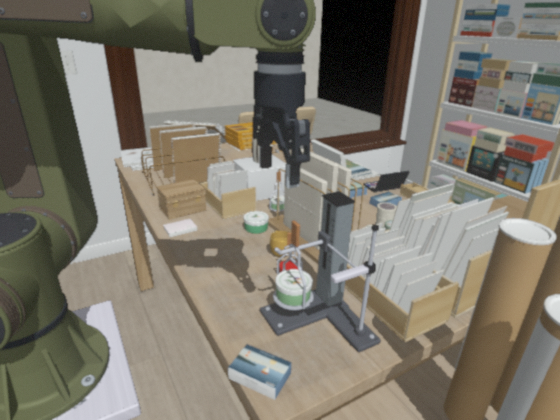

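Run:
```python
from h import *
st(); arm.finish_job()
```

```text
t 47.53 tcp [ 0.4201 -0.1601  0.3297] w 0.998 f [ 0.31 -0.43 -0.23]
the job is handed in; nothing more can be done
```

The putty tub's carrier is hanging by its eye on the sprung hook, the marker is set level with the pointer, and I handed the job in at 47.5 s of the 67 s. `finish_job()` reports no verdict, so what follows rests on my own checks.

**Hanging:** I took the larger non-red carrier by its handle and lowered it in steps at 2–2.5 cm/s. The wrist weight reading fell from about 5.4 N to about 0. Just before release it was -0.12 N, against a zero reading of about -0.13 to +0.02 N, with almost no side force. After release the carrier hung upright, the hook had dipped about 68 mm, and two pictures 0.3 s apart showed no movement.

**Marker:** My first push with shut fingers went about 5–8 mm too far. I pinched the bar and raised it by a net 7 mm. The last two checks disagreed slightly. By depth the marker is about 2 mm above the pointer. By where the pointer meets the bar's edge in the side view it is about 2 mm below. Both are inside the 6 mm allowed.

**What did not match the description:**
- The fingertips appeared about 27 mm higher than the reported tool point, so only the top part of the handle was gripped. It held.
- The marker started about 9 mm below the top of its range.
- While pinching the bar, the gripper was off centre and pressed sideways on the marker with up to about 10 N. I recentred it before letting go.

In the last side picture the gripper was clear of everything and nothing else had visibly moved. I did not measure the positions of the other goods.

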